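Chock a row of cartridges until both chocks snap in

ROBOT

A 6-joint arm with a two-finger parallel gripper is mounted at the origin on a cart in front of the work surface, level with it; the furniture and walls round the work are solid. World frame = base frame: x ahead of the robot, y to its left, z up, the work surface at z = 0. Lengths are in m, angles in degrees, forces in N, time in s.
With the tool pointing down it reaches from about 0.25 to 0.775 m from the base axis. Payload 8.9 kg.
Tool frame: the origin (TCP) lies on the centre line of the jaws, within the pads' length; the fingertips stand 17 mm ahead of it and the grasp point (between the pads) lies 2 mm behind it; z points along the fingers, y is the line along which they close (so a half turn about z gives the same grasp; the last joint's range is limited). The gripper opens to 85 mm and grips with 20 to 120 N. Pads are 22 mm wide; open, the fingers measure 114 mm over their backs; the gripper's body (76 mm by 85 mm) begins 54 mm behind the grasp point. The pads swing forward as they close: fully open they stand 13 mm farther back than shut.
Start: joints at [-7.981, 16.656, -8.789, 64.555, 0, 82.019], TCP at [0.525, 0, 0.248] pointing down, gripper open.
Joint ranges: [-144.48, 144.48], [-52.06, 99.96], [-74.48, 78.29], [-112.23, 115.85], [-86.99, 84.42], [-180, 180]. Speed limits (degrees/s): [127.2, 127.2, 159.86, 180, 180, 180].

INTERFACE

Orientations are given as [roll, pitch, yaw] about the fixed x, y, z axes, in that order (R = Rz(yaw) Ry(pitch) Rx(roll)).
In Python, from plant import arm gives the robot as it stands. Calls block until the motion is done:
- arm.move_ptp(position, orientation): joint-space move of the TCP to a pose.
- arm.move_linear(position, frame=None, speed=0.15, guard=None): straight line of the TCP; frame=None keeps the orientation; speed is the mean speed in m/s. With guard (N) it stops when the force on the tool has changed by that much, and returns True; else False.
- arm.move_j(angles): joint-space move.
- arm.move_gripper(opening, strength=None): finger opening in m; strength is the grip in N (None keeps the last); returns when the fingers have stopped.
- arm.sleep(seconds).
- arm.ik(position, orientation): joint angles nearest the present ones, or None.
- arm.state(): the state.
- arm.read_camera(name): name is "scene" or "side" or "wrist"; returns (picture, depth): 384x512x3 uint8, red, green, blue; 384x512 float32, m along the optical axis (not along the pixel's ray), 0 where there is no reading.
- arm.camera_params(name): a dict with "intrinsics" (3x3 intrinsics, pixels), "cam_to_world" (4x4, takes a point from camera to world coordinates). Camera axes: x right, y up, looking along -z (the intrinsics and any distortion apply to the point x, -y, -z); pixel columns grow to the right and rows downward; lengths in m; the calibration is good to about 2 mm. A picture is of the moment at which its call begins: read the wrist's pose just before it. camera_params takes no time and is no camera call; for the wrist camera it gives the pose at the moment of the call.
A pose or a line that the arm cannot do raises arm.MotionError and nothing moves.
- arm.sign_off(): hands the job in, once; it reports no verdict.
The state is a dict: "t": time; "q": joint angles; "dq": joint speeds; "joint_torque": joint torques, N m; "ee_pos": TCP position; "eef_rot": TCP orientation; "wrist_force": force on the tool from outside, world axes, zero at the start; "ft_torque": the same for the moment, N m; "grip_width": finger opening in m.
Only numpy, scipy, OpenCV 4.12 (cv2) and the standard library are available. Lean on these libraries where they do the work, as an engineer would, in place of code of your own. Each camera call takes 0.05 s, during which the arm holds its last target. There are 200 camera calls.

TASK

The three aluminium cartridges lying on the wooden stock board can roll about. Push the two black chocks along their lanes towards the fence, gently, so that the cartridges close up into a tight row against the sprung stops and each chock snaps in between its side catches and stays there holding the row; ease off when you feel the snap, since ramming a chock on with more than about 30 N of push damages it. Leave the cast, the denture and the dropper bottle alone.

Things in the scene. Friction and masses are not known exactly. Their poses are not given: they have to be found in the camera images.
- board: fixed light wooden stock board, 300 x 230 mm, top 10 mm above its origin (bench level, centre line). x points to the aluminium fence, y left; plate from x = -135 to +165 mm. Two lanes along x at y = +50 (left) and -50 mm (right) pass between three aluminium blocks (y = 0, +-98 mm; 28 mm long; tops 36 mm over the bench, 70 mm apart), which carry two side catches a lane
- chock_left: black plastic chock, 70 mm long, 32 high, 120 g, loose in the left lane. Origin: middle of the lower edge of its upright heel face; x to its nose, which slopes at 68 degrees. Body 46 mm wide, flange at the heel 12 thick, widening from 52 to 60. Push low on the heel, or it tips. It latches with the heel at board x from -60.5 to -54.5 mm (not measured; same in both lanes), needing some 10 to 20 N; a hard stop 4.5 mm beyond
- stop_left (a joint): how far the sprung grey stop pad of the left lane is pushed towards the fence, m: 0 relaxed (its face, 52 mm wide, at board x = 120 mm) to 0.014 solid; 2 N to start, 0.4 N per mm. A latched chock leaves it pushed in by about 3 to 9 mm
- catch_left_outer (a joint): spread of the outer steel side catch of the left lane, m: 0 closed (the catches then stand 50 mm apart), about 0.005 while the chock's flange passes, sprung shut with 1.6 to 3.8 N. The flange starts to spread it about 16 mm before the latch point; it snaps shut behind the heel and the pushing force drops by 3 N or more; the two of a lane may snap up to 2 mm apart
- catch_left_inner (a joint): spread of the inner steel side catch of the left lane, m: 0 closed (the catches then stand 50 mm apart), about 0.005 while the chock's flange passes, sprung shut with 1.6 to 3.8 N. The flange starts to spread it about 16 mm before the latch point; it snaps shut behind the heel and the pushing force drops by 3 N or more; the two of a lane may snap up to 2 mm apart
- chock_right: black plastic chock, 70 mm long, 32 high, 120 g, loose in the right lane. Origin: middle of the lower edge of its upright heel face; x to its nose, which slopes at 68 degrees. Body 46 mm wide, flange at the heel 12 thick, widening from 52 to 60. Push low on the heel, or it tips. It latches with the heel at board x from -60.5 to -54.5 mm (not measured; same in both lanes), needing some 10 to 20 N; a hard stop 4.5 mm beyond
- stop_right (a joint): how far the sprung grey stop pad of the right lane is pushed towards the fence, m: 0 relaxed (its face, 52 mm wide, at board x = 120 mm) to 0.014 solid; 2 N to start, 0.4 N per mm. A latched chock leaves it pushed in by about 3 to 9 mm
- catch_right_outer (a joint): spread of the outer steel side catch of the right lane, m: 0 closed (the catches then stand 50 mm apart), about 0.005 while the chock's flange passes, sprung shut with 1.6 to 3.8 N. The flange starts to spread it about 16 mm before the latch point; it snaps shut behind the heel and the pushing force drops by 3 N or more; the two of a lane may snap up to 2 mm apart
- catch_right_inner (a joint): spread of the inner steel side catch of the right lane, m: 0 closed (the catches then stand 50 mm apart), about 0.005 while the chock's flange passes, sprung shut with 1.6 to 3.8 N. The flange starts to spread it about 16 mm before the latch point; it snaps shut behind the heel and the pushing force drops by 3 N or more; the two of a lane may snap up to 2 mm apart
- cartridge_1: plain aluminium cartridge, a cylinder 40 mm in diameter and 170 mm long, about 400 g, lying on its side across both lanes; it rolls freely. Number 1 of 3, counted from the fence. Origin at its centre, y along its axis (x and z turn as it rolls)
- cartridge_2: plain aluminium cartridge, a cylinder 40 mm in diameter and 170 mm long, about 400 g, lying on its side across both lanes; it rolls freely. Number 2 of 3, counted from the fence. Origin at its centre, y along its axis (x and z turn as it rolls)
- cartridge_3: plain aluminium cartridge, a cylinder 40 mm in diameter and 170 mm long, about 400 g, lying on its side across both lanes; it rolls freely. Number 3 of 3, counted from the fence. Origin at its centre, y along its axis (x and z turn as it rolls)
- cast: bystander: white dental cast, 66 x 70 x 47 mm, standing right of the board. Origin under its centre
- denture: bystander: denture, 50 x 62 x 19 mm, left of the board. Origin under its centre
- dropper: bystander: small brown dropper bottle, 33 mm wide, 102 mm tall, standing left of the board. Origin under its centre
Not all that is in view belongs to the job. Leave any green or orange look-alike of the chock_left alone.

How it is judged (in metres and radians):
At the end, for the whole second after the job is handed in: Hands off: each chock flat on the board, pressing on cartridge 3 with over 0.4 N, its catches closed behind it (under 1.2 mm), its stop pad in by over 1.5 mm; cartridges at rest on the board (4 mm), square to it within 0.06 rad, neighbouring centres under 45 mm apart (contact force between each of chock_left, chock_right and cartridge_3 above 0.4 N and value of joint each of stop_left, stop_right above 0.0015 m and value of joint each of catch_left_outer, catch_left_inner, catch_right_outer, catch_right_inner below 0.0012 m and z of each of chock_left, chock_right in the frame of board below 0.014 m and angle between each of chock_left, chock_right's own z axis and vertical below 0.08 rad and z of cartridge_1 in the frame of board between 0.026 and 0.034 m and angle between the y axis of each of cartridge_1, cartridge_2, cartridge_3 and the y axis of board, either way round below 0.06 rad and linear speed of each of cartridge_1, cartridge_2, cartridge_3 below 0.01 m/s and z of cartridge_2 in the frame of board between 0.026 and 0.034 m and z of cartridge_3 in the frame of board between 0.026 and 0.034 m and distance between cartridge_1 and cartridge_2 below 0.045 m and distance between cartridge_2 and cartridge_3 below 0.045 m); the robot touches nothing.
It fails at once if a chock is pushed with more than 30 N (contact force between the fingers and chock_left above 30 N or contact force between the fingers and chock_right above 30 N).
It fails at once if a bystander (cast, denture, dropper bottle) is moved by more than 15 mm (distance of any of cast, denture, dropper from where it was at the start of the episode above 0.015 m).
It also fails if it takes over 72 s, if anything falls off the work surface, if the arm or the gripper's body presses on something with over 40 N, if the wrist force passes 120 N, or if a joint passes its speed limit or range.

## Working session

There is one attempt and no reset: what is moved stays moved. The work goes in short steps, each a Python script; the robot and the scene stay as the last script left them, time stands still between calls to the robot, and variables do not carry over. Pictures are saved under pics/ and viewed, on a budget of 10 in all, crops included, one or two more only if the job needs it, and the job is handed in when it is done.

```bash
ls; mkdir -p pics; python3 - <<'E'
from plant import arm
import cv2,numpy as np
s=arm.state();print(s)
ims=[]
for n in("scene","side"):
    p,d=arm.read_camera(n);np.savez(f"{n}.npz",p=p,d=d,K=arm.camera_params(n)["intrinsics"],T=arm.camera_params(n)["cam_to_world"]);cv2.imwrite(f"pics/{n}0.png",cv2.resize(p[:,:,::-1],(800,600)))
    print(n,arm.camera_params(n))
E
```

```text
pics
{'t': 0.0, 'q': array([-7.98092073e+00,  1.66885870e+01, -8.83054127e+00,  6.45548598e+01,
        2.60825611e-03,  8.20192252e+01]), 'dq': array([-0.01911613,  0.02645307, -0.08562284,  0.03993537, -0.02303825,
       -0.03208287]), 'joint_torque': array([-3.46096487e-03, -5.37150800e+01,  3.31364536e+01,  1.60375424e-02,
       -3.39078597e-04,  1.08972756e-05]), 'ee_pos': array([5.24589890e-01, 7.89285193e-05, 2.47738826e-01]), 'eef_rot': array([-1.79927091e+02, -1.28555522e-02,  8.99998442e+01]), 'wrist_force': array([ 0.15022417, -0.34270208, -0.30069344]), 'ft_torque': array([-0.01486189,  0.00084005,  0.01409384]), 'grip_width': 0.08511818319179007}
scene {'intrinsics': array([[349.29582016,   0.        , 254.0816776 ],
       [  0.        , 349.29582016, 183.98071687],
       [  0.        ,   0.        ,   1.        ]]), 'cam_to_world': array([[-0.86968995,  0.21860306, -0.4425518 ,  0.12387526],
       [-0.49347976, -0.40472997,  0.76985153,  0.82696463],
       [-0.01082208,  0.88792249,  0.45986577,  0.49568111],
       [ 0.        ,  0.        ,  0.        ,  1.        ]])}
side {'intrinsics': array([[351.74729096,   0.        , 260.49540738],
       [  0.        , 351.74729096, 192.59204887],
       [  0.        ,   0.        ,   1.        ]]), 'cam_to_world': array([[-0.99967429,  0.02536096,  0.00285294,  0.53776737],
       [-0.0150031 , -0.67443084,  0.73818558,  0.87278451],
       [ 0.02064521,  0.73790234,  0.67459166,  0.75615416],
       [ 0.        ,  0.        ,  0.        ,  1.        ]])}
```

View pics/scene0.png

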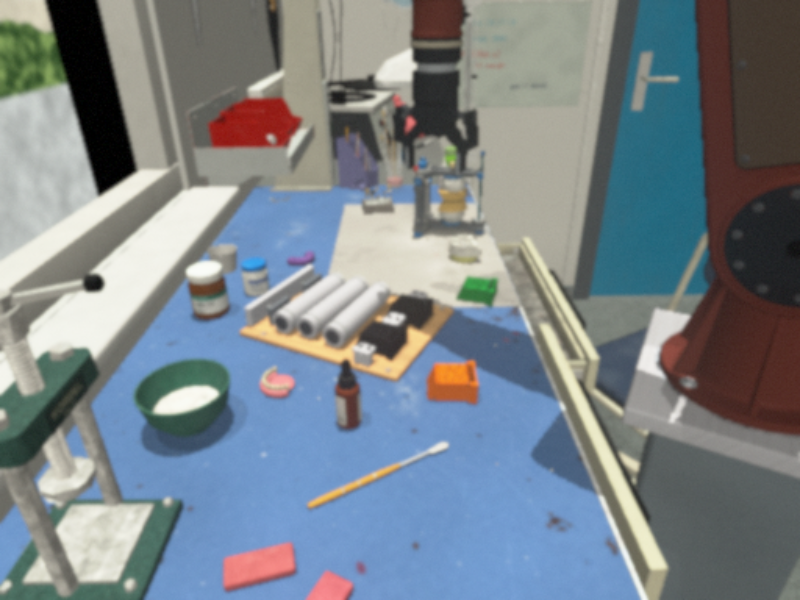

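View pics/side0.png

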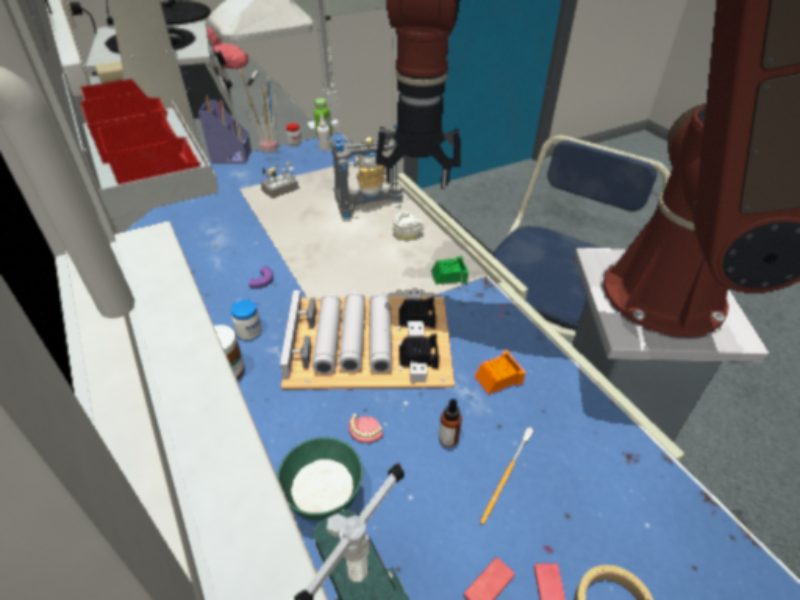

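Candidates for the chocks (side view, 800x600 px): black at (419,351) left and (418,312) right, both in the lanes; look-alikes are green at (450,271) and orange at (500,371). I choose the black pair. Next step: board pose from the wood mask rays onto z=10 mm.

```bash
cat > h.py <<'E'
import numpy as np,cv2
def ray(K,T,uv,z):
    uv=np.atleast_2d(uv).astype(float)
    d=np.c_[(uv[:,0]-K[0,2])/K[0,0],-(uv[:,1]-K[1,2])/K[1,1],-np.ones(len(uv))]@T[:3,:3].T
    o=T[:3,3]; return o+d*((np.asarray(z)-o[2])/d[:,2])[:,None]
def cloud(K,T,D):
    v,u=np.mgrid[:D.shape[0],:D.shape[1]]
    c=np.stack([(u-K[0,2])/K[0,0]*D,-(v-K[1,2])/K[1,1]*D,-D],-1)
    return c@T[:3,:3].T+T[:3,3]
def wood(p):
    h=cv2.cvtColor(p,cv2.COLOR_RGB2HSV)
    return cv2.inRange(h,(8,60,120),(25,200,255))
def board(p,K,T,roi=None):
    m=wood(p)
    if roi is not None: r=np.zeros_like(m);r[roi[1]:roi[3],roi[0]:roi[2]]=255;m&=r
    m=cv2.morphologyEx(m,cv2.MORPH_OPEN,np.ones((2,2),np.uint8))
    pts=np.argwhere(m)[:,::-1]
    w=ray(K,T,pts,0.010)
    return w,cv2.minAreaRect((w[:,:2]*1000).astype(np.float32))
E
python3 - <<'E'
from h import *
from plant import arm
f=np.load("side.npz");K,T=f['K'],f['T']
w,r=board(f['p'],K,T,(175,180,295,252));print("side",len(w),r,cv2.boxPoints(r))
f=np.load("scene.npz");w,r=board(f['p'],f['K'],f['T'],(150,165,295,245));print("scene",len(w),r,cv2.boxPoints(r))
# wrist look
c=np.mean(cv2.boxPoints(r),0)/1000;print(c)
arm.move_ptp([0.44,c[1],0.40],[180,0,90])
par=arm.camera_params("wrist");p,d=arm.read_camera("wrist");print(arm.state()['ee_pos'],par)
np.savez("wrist.npz",p=p,d=d,K=par["intrinsics"],T=par["cam_to_world"]);cv2.imwrite("pics/w0.png",cv2.resize(p[:,:,::-1],(800,600)))
E
```

```text
side 2607 ((600.5547485351562, 166.63583374023438), (295.954345703125, 230.45977783203125), 2.1653332710266113) [[448.32947  276.19238 ]
 [457.037     45.89718 ]
 [752.78      57.079285]
 [744.0725   287.37448 ]]
scene 1890 ((563.568115234375, 162.5786895751953), (367.56842041015625, 233.65621948242188), 3.2011890411376953) [[373.54675  268.96158 ]
 [386.5946    35.669956]
 [753.5895    56.1958  ]
 [740.5416   289.48743 ]]
[0.5635681  0.16257869]
[0.44025006 0.1617896  0.39868847] {'intrinsics': array([[283.92538595,   0.        , 252.457902  ],
       [  0.        , 283.92538595, 189.58314838],
       [  0.        ,   0.        ,   1.        ]]), 'cam_to_world': array([[ 9.99999271e-01,  9.88872167e-04,  6.93252211e-04,
         4.40142052e-01],
       [-1.16023766e-03,  9.45965224e-01,  3.24266015e-01,
         2.45714322e-01],
       [-3.35134846e-04, -3.24266582e-01,  9.45965682e-01,
         5.23958617e-01],
       [ 0.00000000e+00,  0.00000000e+00,  0.00000000e+00,
         1.00000000e+00]])}
```

View pics/w0.png

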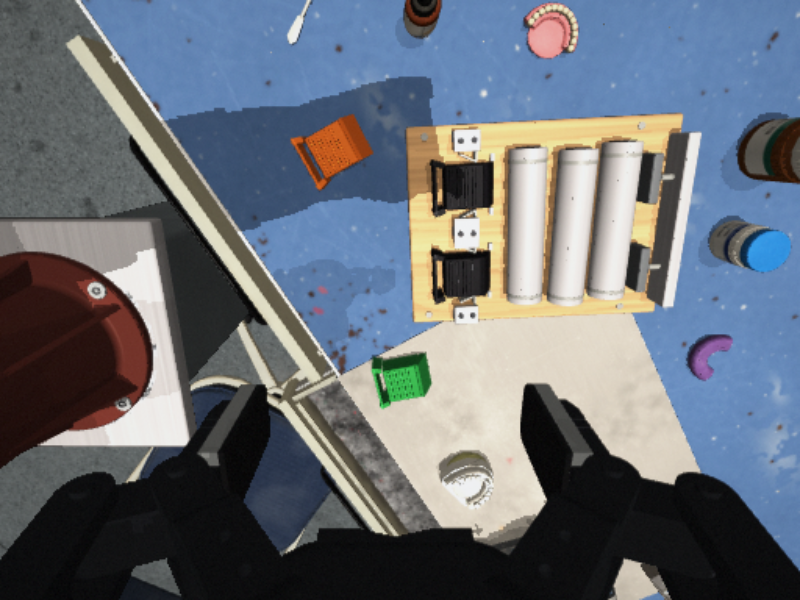

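Wrist view: board spans (407..690, 114..321) with left chock heel at (433,188), right heel at (437,275), cartridges at x≈525, 572, 615; the green (402,378) and orange (332,150) look-alikes lie off the board. Now the board pose from this view, and a close crop of the chocks.

```bash
python3 - <<'E'
from h import *
f=np.load("wrist.npz");K,T,p=f['K'],f['T'],f['p']
w,r=board(p,K,T,(255,66,450,210));print("wrist",len(w),r,cv2.boxPoints(r))
def pose(w,yaw):
    c,s=np.cos(yaw),np.sin(yaw);R=np.array([[c,-s],[s,c]])
    b=w[:,:2]@R   # world->board axes
    lo,hi=np.percentile(b,[0.15,99.85],axis=0)
    return R,b,lo,hi
yaw=np.radians((r[2]+45)%90-45)
R,b,lo,hi=pose(w,yaw);o=R@np.array([lo[0]+.135,(lo[1]+hi[1])/2]);print("yaw",np.degrees(yaw),"size",hi-lo,"origin",o)
# chocks: black pixels; heel top edge at z=42mm, near edge
C=cloud(K,T,f['d']);B=(C[...,:2]-o)@R
m=(p.max(2)<60)&(np.abs(B[...,0]+.09)<.06)&(np.abs(B[...,1])<.085)&(C[...,2]<.06)
for n,y in(("L",.05),("R",-.05)):
    q=m&(np.abs(B[...,1]-y)<.036); P=np.c_[B[q],C[q][:,2]]
    print(n,q.sum(),"x",np.percentile(P[:,0],[1,5,50,95,99]).round(4),"y",np.percentile(P[:,1],[1,50,99]).round(4),"z",np.percentile(P[:,2],[5,50,99]).round(4))
    t=P[P[:,2]>.034]; t=t[t[:,0]<np.percentile(t[:,0],2)+.012]
    for s in(-1,1):
        u=t[(t[:,1]-y)*s>.008];print("  heel top x side",s,np.percentile(u[:,0],[2,10]).round(4),"y",np.percentile(u[:,1],[2,98]).round(4))
q=(C[...,2]>.052)&(C[...,2]<.066)&(np.abs(B[...,1])<.11)&(B[...,0]>-.05)&(B[...,0]<.14)
for yb in(-.06,0,.06):
    s=q&(np.abs(B[...,1]-yb)<.01);h,e=np.histogram(B[s][:,0],np.arange(-.03,.14,.004));print(yb,h)
cv2.imwrite("pics/w1.png",cv2.resize(p[70:210,255:445,::-1],None,fx=4,fy=4,interpolation=cv2.INTER_CUBIC))
E
```

```text
wrist 7672 ((607.7581176757812, 154.79920959472656), (298.2167663574219, 228.95993041992188), 2.728419780731201) [[453.36932  262.05157 ]
 [464.26825   33.351177]
 [762.1469    47.546844]
 [751.248    276.24725 ]]
yaw 2.7284197807312016 size [0.29678249 0.2286571 ] origin [0.5939361  0.15416857]
L 1048 x [-0.1105 -0.1096 -0.0779 -0.0495 -0.0431] y [0.0282 0.0543 0.0784] z [0.0211 0.0412 0.044 ]
  heel top x side -1 [-0.1103 -0.1097] y [0.025  0.0419]
  heel top x side 1 [-0.1114 -0.1105] y [0.0593 0.0802]
R 954 x [-0.1119 -0.1112 -0.0795 -0.0511 -0.0461] y [-0.0722 -0.0436 -0.0196] z [0.0183 0.041  0.0439]
  heel top x side -1 [-0.1116 -0.1114] y [-0.0755 -0.0598]
  heel top x side 1 [-0.1125 -0.1111] y [-0.0402 -0.0187]
-0.06 [0 0 0 0 0 0 0 0 0 0 0 0 0 0 0 0 0 0 0 0 0 0 0 0 0 0 0 0 0 0 0 0 0 0 0 0 0
 0 0 0 0 0]
0 [0 0 0 0 0 0 0 0 0 0 0 0 0 0 0 0 0 0 0 0 0 0 0 0 0 0 0 0 0 0 0 0 0 0 0 0 0
 0 0 0 0 0]
0.06 [0 0 0 0 0 0 0 0 0 0 0 0 0 0 0 0 0 0 0 0 0 0 0 0 0 0 0 0 0 0 0 0 0 0 0 0 0
 0 0 0 0 0]
```

View pics/w1.png

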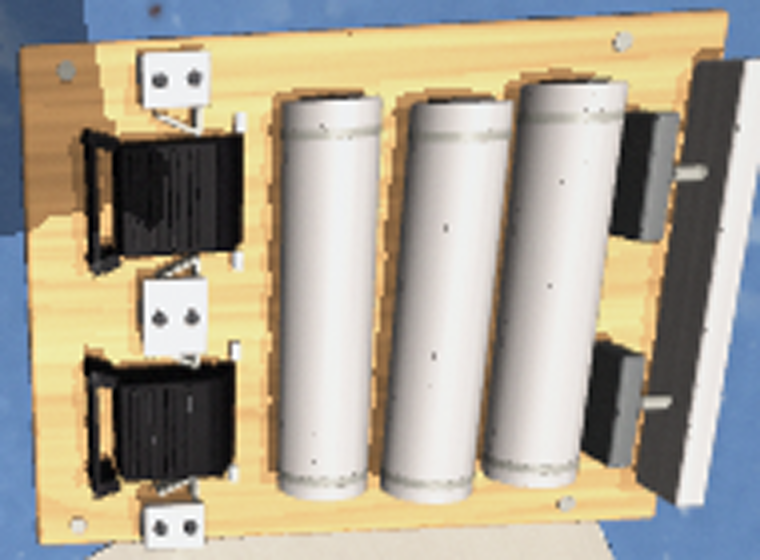

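The crop confirms two black chocks, heels at board x ≈ -0.111 in both lanes, both untouched ahead of the catches. Side and wrist differ by ~6-12 mm in y (the side view also sees the board's edge face), so I re-measure in the working pose: gripper open across the lanes, one finger per chock, tip tilted forward.

```bash
python3 - <<'E'
from h import *
from plant import arm
R0=np.array([.594,.1545]);y=np.radians(2.6);c,s=np.cos(y),np.sin(y);R=np.array([[c,-s],[s,c]])
t=R0+R@[-.150,0]
print(arm.ik([*t,.13],[180,-8,2.6]))
arm.move_ptp([*t,.15],[180,-8,2.6])
arm.sleep(.3)
par=arm.camera_params("wrist");p,d=arm.read_camera("wrist");st=arm.state();print(st['t'],st['ee_pos'],st['eef_rot'],st['wrist_force'],st['ft_torque'],par['cam_to_world'][:3,3])
K,T=par["intrinsics"],par["cam_to_world"]
np.savez("wrist2.npz",p=p,d=d,K=K,T=T);cv2.imwrite("pics/w2.png",cv2.resize(p[:,:,::-1],(800,600)))
p2,d2=arm.read_camera("side");cv2.imwrite("pics/s2.png",cv2.resize(p2[120:280,140:340,::-1],(800,640))[:600])
C=cloud(K,T,d);ok=(d>0)
m=wood(p)>0
q=m&ok&(abs(C[...,2]-.01)<.006);P=C[q];print("z wood",np.median(P[:,2]),"y",np.percentile(P[:,1],[.5,99.5]),"x",np.percentile(P[:,0],[.5,99.5]))
E
```

```text
[  10.12637435   11.42194335  -36.36534911   34.28074919   -1.04451689
 -172.54604417]
5.3917 [0.44415067 0.14768956 0.15000655] [179.9999254   -7.99942807   2.59613457] [ 0.40680186  0.14553965 -0.40717295] [-0.05775751  0.12455876  0.04552516] [0.50908823 0.15071085 0.28544609]
z wood 0.009407821795458016 y [0.03947444 0.26927968] x [0.45439568 0.62705812]
```

View pics/w2.png

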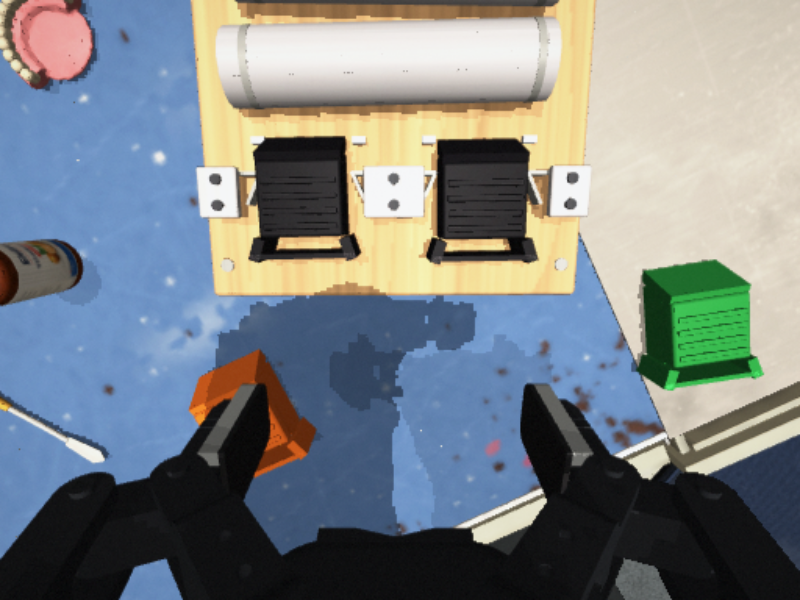

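View pics/s2.png

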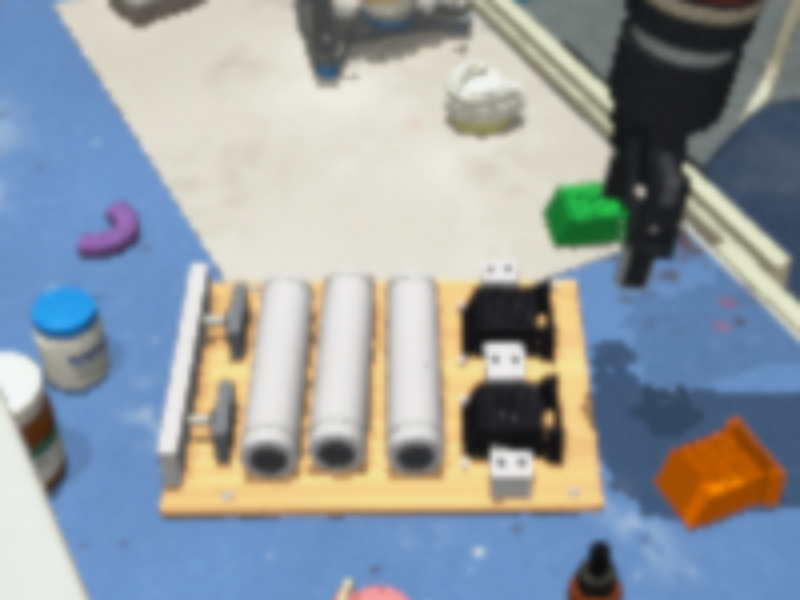

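The wrist view shows the board's near corners at (217,295) and (577,293), heels at (303,258) and (482,258), screws of the blocks, and the orange look-alike at (250,410) behind the left lane. I need its clearance from the left finger's descent point.

```bash
python3 - <<'E'
from h import *
f=np.load("wrist2.npz");K,T,p,d=f['K'],f['T'],f['p'],f['d'];k=.64
S=lambda *a:np.array(a)*k
c=ray(K,T,S([217,295],[577,293]),.01)
e=c[0]-c[1];yaw=np.arctan2(-e[0],e[1]);print("corners",c,np.linalg.norm(e),"yaw",np.degrees(yaw))
b=ray(K,T,S([217,193],[394,192],[570,190]),.036);print("blocks",b)
e=b[0]-b[2];print("yaw",np.degrees(np.arctan2(-e[0],e[1])),np.linalg.norm(e))
R=np.array([[np.cos(yaw),-np.sin(yaw)],[np.sin(yaw),np.cos(yaw)]])
o=(c.mean(0)[:2]+R@[.135,0]);print("origin",o,"blocks in board",(b[:,:2]-o)@R)
h=ray(K,T,S([251,258],[355,258],[430,261],[535,260]),.012);print("heel low",(h[:,:2]-o)@R)
C=cloud(K,T,d);hs=cv2.cvtColor(p,cv2.COLOR_RGB2HSV);m=(hs[...,0]<9)&(hs[...,1]>190)&(hs[...,2]>90)&(C[...,2]<.06)&(C[...,1]>.15)&(C[...,0]<.45)
B=(C[m][:,:2]-o)@R;print("orange n",m.sum(),"board x",np.percentile(B[:,0],[1,99]),"y",np.percentile(B[:,1],[1,99]),"z",np.percentile(C[m][:,2],[1,99]))
# from first wrist view (unoccluded)
f=np.load("wrist.npz");K,T=f['K'],f['T']
print("orange w1",(ray(K,T,S([372,153],[350,116],[322,190],[292,140]),[.03,.03,0.01,.01])[:,:2]-o)@R)
print("dropper,denture w1",(ray(K,T,S([422,15],[550,35]),.05)[:,:2]-o)@R)
E
```

```text
corners [[0.45209336 0.26051989 0.01      ]
 [0.46348074 0.03342643 0.01      ]] 0.2273787890255653 yaw 2.87063743544333
blocks [[0.51450673 0.24839506 0.036     ]
 [0.51934494 0.15149496 0.036     ]
 [0.52468451 0.05530739 0.036     ]]
yaw 3.017307706711204 0.19335573050525115
origin [0.59261765 0.15373411] blocks in board [[-0.07327217  0.09845405]
 [-0.0732929   0.00143324]
 [-0.07277721 -0.09490105]]
heel low [[-0.11150468  0.08999076]
 [-0.11186916  0.02577296]
 [-0.11398979 -0.02054991]
 [-0.11373812 -0.08541916]]
orange n 6 board x [-0.18615112 -0.17667359] y [0.08544023 0.11354703] z [0.00056853 0.00357074]
orange w1 [[-0.17207477  0.09186982]
 [-0.19231454  0.12934127]
 [-0.23227836  0.0546864 ]
 [-0.2594637   0.10953341]]
dropper,denture w1 [[-0.11651663  0.21139812]
 [ 0.00308469  0.1889111 ]]
```

Origin ≈ (0.5935, 0.156), yaw ≈ 2.8°, and the orange look-alike is clear of the fingers. Next I touch the bench behind the board to get the tip height, rise to just above the board, and push both chocks together.

```bash
cat >> h.py <<'E'
YAW=2.8;O=np.array([.5933,.1558]);_c,_s=np.cos(np.radians(YAW)),np.sin(np.radians(YAW));RB=np.array([[_c,-_s],[_s,_c]])
RPY=[180,-8,YAW]
def W(x,y,z): return [*(O+RB@[x,y]),z]
def F(arm,bias):
    s=arm.state();f=(s['wrist_force']-bias[0]);m=(s['ft_torque']-bias[1])
    fx,fy=f[:2]@RB; push=-fx; d=m[2]/.05   # M_z=+.05*(L)-(-.05).. sign: reaction -L at y=+.05 gives +.05 L
    bx=((s['ee_pos'][:2]-O)@RB)
    return s['t'],bx[0],push,(push+d)/2,(push-d)/2,fy,f[2]
def bias(arm,n=6):
    a=[]
    for _ in range(n): arm.sleep(.03);s=arm.state();a.append((s['wrist_force'],s['ft_torque']))
    return np.mean([i[0] for i in a],0),np.mean([i[1] for i in a],0)
E
python3 - <<'E'
from h import *
from plant import arm
arm.move_linear(W(-.157,0,.05),speed=.12)
arm.move_ptp(W(-.157,0,.045),RPY)
hit=arm.move_linear(W(-.157,0,-.002),speed=.015,guard=3)
z0=arm.state()['ee_pos'][2];print("touch",hit,z0,arm.state()['t'],arm.state()['wrist_force'])
z=z0+.0135;np.save("z.npy",z)
arm.move_linear(W(-.157,0,z),speed=.03)
b=bias(arm);np.save("bias.npy",np.array(b))
print("bias",b)
for x in np.arange(-.150,-.1049,.005):
    g=arm.move_linear(W(x,0,z),speed=.03,guard=6);print(g,np.round(F(arm,b),4))
    if g:break
E
```

```text
touch True 0.004625978613082352 9.0167 [-1.71755171 -0.27250016  7.35096009]
bias (array([ 0.39673743, -0.09591329,  0.11548476]), array([-0.01415806,  0.13191565,  0.00471754]))
False [10.2083 -0.1497  0.4734  0.2536  0.2199 -0.0315 -0.3505]
False [10.525  -0.1447  0.1312 -0.4426  0.5738 -0.367  -0.6535]
False [10.8417 -0.1397  0.3193  0.0556  0.2637  0.5136  0.559 ]
False [11.1583 -0.1348  1.2024  0.4276  0.7748  0.7607 -0.9125]
False [11.475  -0.1297  0.7772  0.4018  0.3754  0.0226 -0.0936]
False [11.7917 -0.1247  0.8226  0.6442  0.1784  0.7731  0.5268]
False [12.1083 -0.1197  0.3234  0.032   0.2914 -0.0312  0.3991]
False [ 1.2425e+01 -1.1470e-01  1.0100e-02  2.1350e-01 -2.0330e-01 -8.1040e-01
 -5.3100e-02]
False [12.7417 -0.1097  0.4272  0.4956 -0.0683 -0.0211 -0.7489]
False [13.0583 -0.1047  0.1991  0.0549  0.1442 -0.5047 -0.6682]
```

```bash
python3 - <<'E'
from h import *
from plant import arm
z=float(np.load("z.npy"));b=np.load("bias.npy")
for x in np.arange(-.103,-.0799,.0015):
    g=arm.move_linear(W(x,0,z),speed=.025,guard=5);r=F(arm,b);print(g,np.round(r,4).tolist())
    if g or r[2]>9:break
p,d=arm.read_camera("side");cv2.imwrite("pics/s3.png",cv2.resize(p[160:260,160:330,::-1],(800,470),interpolation=cv2.INTER_CUBIC))
E
```

```text
False [13.3083, -0.1029, 0.0619, -0.1783, 0.2402, 0.2328, -0.4796]
False [13.5583, -0.1014, 0.2426, -0.2896, 0.5322, 0.0084, -0.5935]
False [13.8083, -0.0998, 0.8909, 0.4961, 0.3948, 0.0743, -0.809]
False [14.0583, -0.0983, 0.952, 0.4113, 0.5407, 0.25, 0.1391]
False [14.3083, -0.0968, 0.4755, 0.4928, -0.0173, -0.1382, -0.8958]
False [14.5583, -0.0953, 1.3165, 0.8521, 0.4644, 0.0744, 0.4221]
False [14.8083, -0.0938, 0.7774, 0.1392, 0.6382, 0.2964, 0.0882]
False [15.0583, -0.0923, 1.6692, 0.9573, 0.7119, -0.1095, 0.2423]
False [15.3083, -0.0908, 0.6444, 0.2079, 0.4365, 0.0189, -0.1531]
False [15.5583, -0.0893, 1.1691, 0.9583, 0.2108, 0.7913, -0.0025]
False [15.8083, -0.0879, 2.0961, 1.4777, 0.6184, 0.5543, -0.6466]
False [16.0583, -0.087, 2.9989, 0.8232, 2.1757, -1.3379, 0.6565]
False [16.3083, -0.0863, 6.8263, 3.1727, 3.6536, -0.7304, 2.2291]
False [16.5583, -0.0852, 6.5139, 3.2654, 3.2486, -0.5282, 2.5533]
False [16.8083, -0.084, 8.9803, 4.6388, 4.3415, -0.7673, 3.121]
False [17.0583, -0.0829, 8.2545, 4.3316, 3.9229, -0.5711, 3.2832]
```

View pics/s3.png

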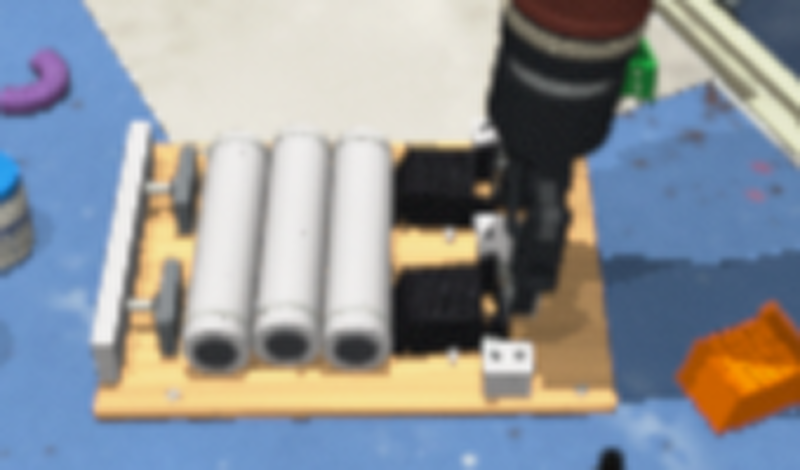

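Side view: cartridges (220, 290, 360 columns) are closed up and square against the pads, chocks sharing the load evenly (~4 N each). Continuing in fine steps to the snap.

```bash
python3 - <<'E'
from h import *
from plant import arm
z=float(np.load("z.npy"));b=np.load("bias.npy");mx=0
for x in np.arange(-.0802,-.0599,.0006):
    g=arm.move_linear(W(x,0,z),speed=.012,guard=6);r=F(arm,b);print(g,round(x,4),np.round(r,4).tolist())
    mx=max(mx,r[2])
    if g or r[2]<mx-3 or max(r[3],r[4])>22:break
E
```

```text
False -0.0802 [17.3583, -0.0826, 9.0805, 4.6711, 4.4094, -0.5188, 3.355]
False -0.0796 [17.6083, -0.0819, 8.452, 3.9634, 4.4886, 0.3668, 2.4776]
False -0.079 [17.8583, -0.0814, 9.9583, 4.5085, 5.4498, 1.1246, 2.5561]
False -0.0784 [18.1083, -0.0809, 9.197, 4.6434, 4.5536, -0.3418, 2.752]
False -0.0778 [18.3583, -0.0803, 10.079, 5.3125, 4.7665, 0.0294, 3.6402]
False -0.0772 [18.6083, -0.0799, 10.1569, 4.2365, 5.9204, -0.1229, 3.2563]
False -0.0766 [18.8583, -0.0793, 10.3363, 4.8771, 5.4593, 0.4698, 4.7345]
False -0.076 [19.1083, -0.0788, 9.891, 4.8864, 5.0046, -0.0897, 4.3999]
False -0.0754 [19.3583, -0.0783, 9.5594, 4.5154, 5.044, 1.3306, 5.5226]
False -0.0748 [19.6083, -0.0778, 11.0026, 5.913, 5.0896, -0.0318, 4.5639]
False -0.0742 [19.8583, -0.0773, 12.2725, 5.945, 6.3276, 0.1799, 5.7898]
False -0.0736 [20.1083, -0.0769, 12.3901, 5.635, 6.7551, 0.2717, 6.005]
False -0.073 [20.3583, -0.0767, 13.0208, 5.1881, 7.8327, -0.0667, 5.4999]
False -0.0724 [20.6083, -0.0765, 14.3072, 5.9174, 8.3898, 0.5117, 7.5725]
False -0.0718 [20.8583, -0.0763, 15.5238, 6.6159, 8.9079, -0.2161, 7.1256]
False -0.0712 [21.1083, -0.0761, 17.0092, 8.304, 8.7052, 0.4761, 7.9639]
False -0.0706 [21.3583, -0.076, 19.2836, 8.9805, 10.3031, 0.4024, 8.4312]
False -0.07 [21.6083, -0.0759, 20.0305, 9.7027, 10.3278, -0.5001, 10.6487]
False -0.0694 [21.8583, -0.0756, 20.6243, 9.8683, 10.756, 0.65, 9.711]
False -0.0688 [22.1083, -0.0753, 20.483, 9.6375, 10.8455, 0.1053, 9.9255]
False -0.0682 [22.3583, -0.0748, 21.536, 10.1528, 11.3832, -0.6465, 10.5271]
False -0.0676 [22.6083, -0.0745, 22.0326, 10.4215, 11.6112, 0.4741, 10.4802]
False -0.067 [22.8583, -0.0715, 11.8636, 5.4543, 6.4092, -0.0485, -0.9664]
```

```bash
python3 - <<'E'
from h import *
from plant import arm
z=float(np.load("z.npy"));b=np.load("bias.npy")
def look(n):
    p,d=arm.read_camera("wrist");par=arm.camera_params("wrist");np.savez(n+".npz",p=p,d=d,K=par["intrinsics"],T=par["cam_to_world"]);return p
for x in np.arange(-.0664,-.0639,.0006):
    g=arm.move_linear(W(x,0,z),speed=.012,guard=5);r=F(arm,b);print(g,round(x,4),np.round(r,4).tolist())
    if g or max(r[3],r[4])>14 :break
# ease off slowly and back away, watching force
for x in np.arange(-.068,-.0859,-.003):
    arm.move_linear(W(x,0,z),speed=.02);print(round(x,4),np.round(F(arm,b),4).tolist())
arm.move_linear(W(-.115,0,z),speed=.06)
arm.move_linear(W(-.13,0,.11),speed=.12);arm.sleep(.2)
p=look("wrist3");cv2.imwrite("pics/w3.png",cv2.resize(p[:260,90:420,::-1],(760,600),interpolation=cv2.INTER_CUBIC))
E
```

```text
False -0.0664 [23.1083, -0.0704, 10.3422, 4.9715, 5.3707, -0.3725, -1.9249]
False -0.0658 [23.3583, -0.0702, 12.1684, 5.6318, 6.5366, 0.0722, -1.1202]
False -0.0652 [23.6083, -0.0698, 12.8943, 5.9276, 6.9666, 0.4347, -1.6756]
False -0.0646 [23.8583, -0.0693, 12.0598, 5.0983, 6.9614, 0.0123, -1.5406]
False -0.064 [24.1083, -0.0689, 13.9476, 6.3619, 7.5857, 0.2307, -1.2881]
-0.068 [24.4583, -0.0703, 6.673, 2.8243, 3.8487, -0.6115, -2.3012]
-0.071 [24.7583, -0.0712, 2.8232, 1.3194, 1.5038, 0.7668, -1.5788]
-0.074 [25.0583, -0.0733, -0.1864, -0.3609, 0.1745, 0.1386, -0.1967]
-0.077 [25.3583, -0.077, 0.8171, -0.2664, 1.0835, -0.0085, 0.1206]
-0.08 [25.6583, -0.0802, -0.1652, -0.2556, 0.0904, -0.0132, 0.3708]
-0.083 [25.9583, -0.0832, -0.1745, 0.3295, -0.504, -1.2532, 0.0929]
```

View pics/w3.png

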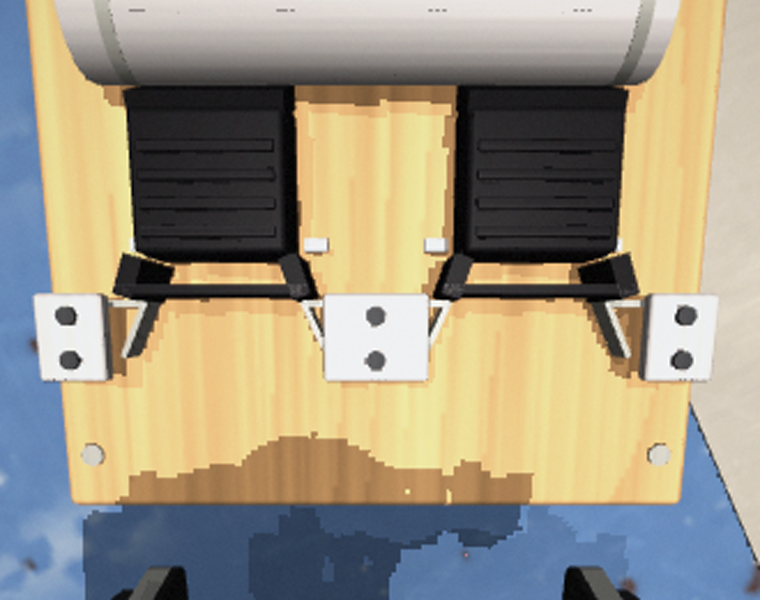

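Wrist view: both heels level at row 292 with all four catches folded in behind the flanges at (125,303), (307,303), (445,303), (628,303), nose on cartridge 3. One side-camera check of the row, with the arm raised, before handing in.

```bash
python3 - <<'E'
from h import *
from plant import arm
arm.move_linear(W(-.14,0,.22),speed=.15);arm.sleep(.3)
p,d=arm.read_camera("side");cv2.imwrite("pics/s4.png",cv2.resize(p[160:260,160:330,::-1],(800,470),interpolation=cv2.INTER_CUBIC))
w,d=arm.read_camera("wrist");par=arm.camera_params("wrist");C=cloud(par["intrinsics"],par["cam_to_world"],d);B=(C[...,:2]-O)@RB
m=(w.max(2)<70)&(C[...,2]>.034)&(C[...,2]<.05)
for y in(.05,-.05):
    for s in(-1,1):
        q=m&(abs(B[...,1]-y-s*.018)<.01)&(B[...,0]<0)&(B[...,0]>-.09);print(y,s,"heel x",np.percentile(B[q][:,0],3).round(4),"z",np.percentile(C[q][:,2],50).round(4))
print(arm.state()['t'])
E
```

```text
0.05 -1 heel x -0.0585 z 0.042
0.05 1 heel x -0.0594 z 0.0422
-0.05 -1 heel x -0.0586 z 0.0421
-0.05 1 heel x -0.0585 z 0.0421
29.1
```

View pics/s4.png

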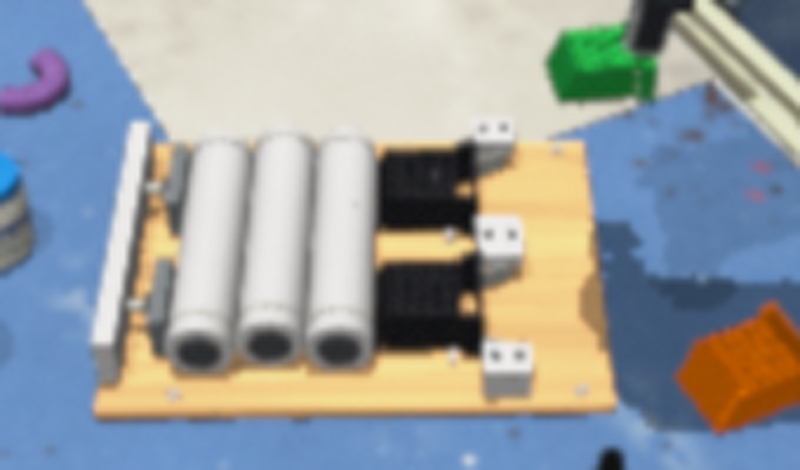

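The side view shows the row tight and square: cartridges at columns 200, 270 and 340, pads pushed in at (175,190) and (160,305). Both chocks are seated, with heels at -0.0585 to -0.0594 and level tops at 42 mm.

```bash
python3 -c "
from plant import arm
print(arm.sign_off())"
```

```text
the job is handed in; nothing more can be done
None
```

The job is handed in at about 29 s on the robot's clock. Both black chocks look latched and are holding the three cartridges in a tight, square row. No verdict was reported.

I pushed both chocks at once, one open finger low on each heel with the tips tilted forward. The push rose evenly to about 11 N per chock (static readings between steps). It then dropped by about 10 N in total at the snap. I pushed about 2.5 mm further, at no more than 8 N each, then eased off and withdrew.

**Last checks**
- **Chocks:** after release both heels stayed at board x of about -0.0585 to -0.0594 m, inside the latch window. Their tops were level at 42 mm, so neither has tipped.
- **Catches:** all four look closed behind the flanges in the wrist view. I did not measure their spread in millimetres.
- **Row:** the side view shows the cartridges touching and square, with both stop pads pushed in. I judged this by eye, as I did not measure the pad travel, and the holding force is inferred from the push readings.
- **Bystanders:** the arm stayed well away from the cast, the denture and the dropper. I did not measure their positions again afterwards.

**Disagreement:** the first board position from the side camera was 6–12 mm off in y compared with the wrist camera. I used the wrist view, and the push confirmed it.

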